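# Load a carrier plate into the sprung holder

### The arm

A 6-joint arm with a two-finger parallel gripper is mounted at the origin on the work surface. World frame = base frame: x ahead of the robot, y to its left, z up, the work surface at z = 0. Lengths are in mm, angles in rad, forces in N, time in s.
With the tool pointing down it reaches from about 300 to 950 mm from the base axis. Payload 3.1 kg.
Tool frame: the origin (TCP) lies at the very end of the fingers, on their centre line; the grasp point (between the pads) lies 19 mm behind it; z points along the fingers, y is the direction in which the jaws open and shut (so a half turn about z gives the same grasp; the last joint's range is limited). The gripper opens to 85 mm and grips with 20 to 120 N. Pads are 22 mm wide; open, the fingers measure 114 mm over their backs; the gripper's body (76 mm by 85 mm) begins 54 mm behind the grasp point. The pads swing forward as they close: fully open they stand 13 mm farther back than shut.
Start: joints at [-1.18, 0.308, 1.634, -0, 1.2, -0.07], TCP at [277.891, -559.829, 231.272] pointing down, gripper open.
Joint ranges: [-3.06, 3.06], [-0.79, 1.96], [0.05, 2.63], [-1.19, 4.34], [0.05, 2.64], [-2.94, 2.94]. Speed limits (rad/s): [2.79, 2.79, 3.14, 3.14, 3.14, 3.14].

### API

Orientations are given as a 3x3 rotation matrix whose columns are the frame's x, y, z axes.
In Python, from workcell import ctrl gives the robot as it stands.
- The arm moves only by the shell command python3 -m crank 'ROWS' [FORCE]. ROWS is a JSON object of lists of equal length, an entry for each row: "rot": the turn, a rotation vector about the tool's x, y, z in degrees, a list of three; "slide": the shift along the tool's x, y, z in mm, a list of three; "hand": the gripper's target within -1 to 1 (shut at 1, half-way at 0, fully open at -1). In form: {"rot": [[ax, ay, az], ...], "slide": [[dx, dy, dz], ...], "hand": [hand, ...]}. A call has 1 to 12 rows; each row shifts and turns the commanded pose from where the row before left it, along the tool's axes as they then stand; what a row does not reach is not made up. A row lasts 1/8 s, in which the tool goes at most 62.5 mm and 10.7 degrees, less where a joint would pass 70% of its speed; a pose out of reach is approached as far as the arm can. A call is refused whole if a number of a shift passes 62.5 or a number of a turn 10.7, either way. A call with a gripper value outside its range is refused whole. The fingers move at their own pace and stop on an object; FORCE is the grip in N (left out, the last holds). Time passes only in rows, so rows that do not move let the fingers close. It gives the time, the measured TCP pose, the force and the opening at its end, in the units of the state.
- ctrl.get_obs(): the state, without advancing time (a new reading comes with each control period).
- ctrl.get_image(name): name is "side" or "top" or "wrist"; returns the picture (384x512x3 uint8, red, green, blue); there is no depth.
- ctrl.camera_params(name): a dict with "fx", "fy", "cx", "cy" (pixels), "position" and "attitude" of the camera in the world. Camera axes: x right, y up, looking along -z (the intrinsics and any distortion apply to the point x, -y, -z); pixel columns grow to the right and rows downward; lengths in mm; the calibration is good to about 2 mm. The wrist camera is an equidistant fisheye: a pixel r from the principal point sees the ray r / f radians off the axis. A picture is of the moment at which its call begins: read the wrist's pose just before it. camera_params takes no time and is no camera call; for the wrist camera it gives the pose at the moment of the call.
- ctrl.sign_off(): hands the job in, once; it reports no verdict.
The state is a dict: "t": time; "joints": joint angles; "qvel": joint speeds; "tau": joint torques, N m; "tool_pos": TCP position; "tool_rot": TCP orientation; "wrist_force": force on the tool from outside, world axes, zero at the start; "wrist_torque": the same for the moment, N m; "width": opening from 0.0 (shut) to 1.0 (fully open).
Only numpy, scipy, OpenCV 4.12 (cv2) and the standard library are available. Lean on these libraries where they do the work, as an engineer would, in place of code of your own. Each camera call takes 0.05 s, during which the arm holds its last target.

### The job

Lift the carrier plate straight up out of its tray pocket by its black bar grip and load it into the sprung holder: push one end of the plate under the lip of one sprung jaw (either one) until the other end can be lowered past the lip of the other jaw, then let go so that the springs centre it. It must end up flat on both ledges, held under both lips, about midway across the width of the jaws. Leave the other things on the bench where they are.

Things in the scene. Friction and masses are not known exactly. Their poses are not given: they have to be found in the camera images.
- plate: Flat aluminium plate, 90 (its x) x 160 (its y) x 8 mm thick, 0.28 to 0.56 kg, with a black bar grip on the middle of its top: 70 mm along x, 18 mm thick along y, 40 mm high (8 to 48 mm above the underside). Four 6 mm stubs at x +-24, y +-45 mm are for looks only. Origin: centre of the underside, z up. The same either way round.
- tray: White fixed tray, 118 (x) x 188 (y) x 16 mm high, with one pocket 94 x 164 mm, 10 mm deep, floor 6 mm above the bench. The plate lies in it, x and y along the tray's, top 2 mm below the rim, about 2 mm play all round, so only the bar grip can be taken. Origin: centre of the underside, on the bench.
- holder: Fixed sprung holder: dark steel base 120 (x) x 300 (y) x 12 mm, an end block (top at 52 mm) at y = +-137 mm, and two aluminium jaws facing each other along y, sliding outwards on springs. Origin: underside centre, on the bench, z up. At rest the groove back walls are 154 mm apart (6 less than the plate's length), lip tips 136 mm. The same either way round.
- groove_a (a point): Moves with the +y jaw: foot of its groove's back wall, mid-width, on the ledge's top; at rest y = 77, z = 30 mm in the holder. Axes as the holder's. Jaw 80 mm wide (x), z 14 to 50 mm. Groove 12 mm high; upper lip reaches 9 mm inwards from the back wall (underside z 42, top z 50 mm), lower ledge 25 mm inwards (z 18 to 30 mm). Jaw body reaches 20 mm outwards.
- groove_b (a point): The same point on the -y jaw, which is its mirror image; at rest y = -77, z = 30 mm in the holder. Axes as the holder's. To lower the plate's second end past one jaw's lip, the other jaw must be pushed out at least 15 mm (20 is comfortable); tilting the plate up to 0.35 rad fits the groove, and 0.2 rad lifts the second end over the lip.
- jaw_a (a joint): Slide of the jaw on the holder's +y side, in m: 0 at rest, grows as it is pushed outwards (+y of the holder), stop at 0.026. Spring 350 N/m with 2.1 N preload (about 9 N at 0.020); springs back by itself. Loaded and centred, each jaw stands at about 0.003.
- jaw_b (a joint): The same for the jaw on the holder's -y side; grows as it is pushed outwards (-y of the holder).
- collar: Bystander: stepped round steel part, 90 mm across, 55 mm high, 0.7 kg. Origin: centre of the underside.
- jar: Bystander: clear jar with white cap, 64 mm across, 75 mm high. Origin: centre of the underside.
- bin: Bystander: clear open plastic bin, 130 x 180 x 50 mm high. Origin: centre of the underside.
- driver: Bystander: screwdriver 200 mm long lying along its x. Origin: underside, mid-length.
Mind the look-alikes: they are no part of the job. Leave any yellow look-alike of the plate alone.

How it is judged:
By the outcome, as a careful person would: the job done as asked, in the order asked, and still so for the second after the job is handed in, with the robot touching nothing.
It also fails if it takes over 46 s, if anything falls off the work surface, if the arm or the gripper's body presses on something with over 40 N, if the wrist force passes 120 N, or if a joint passes its speed limit or range.

## Working session

There is one attempt and no reset: what is moved stays moved. The work goes in short steps, Python scripts to look and compute and a shell command to move; the robot and the scene stay as the last step left them, time stands still between calls to the robot, and variables do not carry over. Pictures are saved under pics/ and viewed, and the job is handed in when it is done.

```bash
mkdir -p pics; ls
python3 - <<'E'
from workcell import ctrl
import cv2
for n in("side","top"):
    cv2.imwrite(f"pics/{n}0.png",ctrl.get_image(n)[:,:,::-1]); p=ctrl.camera_params(n); print(n,p)
print(ctrl.get_obs())
E
```

```text
pics
side {'fx': 480.288715645605, 'fy': 480.288715645605, 'cx': 253.9917480376293, 'cy': 188.25950450783955, 'position': array([-263.00219167, 1029.65585933,  823.73830748]), 'attitude': array([[-0.73447754,  0.35933918, -0.57568924],
       [-0.67851684, -0.40453722,  0.61315947],
       [-0.0125555 ,  0.8409667 ,  0.54094119]])}
top {'fx': 364.71135477960075, 'fy': 364.71135477960075, 'cx': 254.68555371550704, 'cy': 189.75839337339514, 'position': array([ 488.91819636,  137.82316777, 1089.91567861]), 'attitude': array([[ 0.0166662 ,  0.99792847, -0.06213699],
       [-0.99981045,  0.01600756, -0.0110826 ],
       [-0.01006498,  0.06230992,  0.9980061 ]])}
{'t': 0.1, 'joints': array([-1.17972118e+00,  3.08952084e-01,  1.63504443e+00, -3.88832891e-06,
        1.19973141e+00, -6.97044071e-02]), 'qvel': array([-9.02730338e-04, -1.32328653e-03, -3.63030898e-03,  8.11351879e-04,
       -8.62531699e-05, -9.90086640e-04]), 'tau': array([-6.46837416e-04, -4.16407228e+01, -2.77645040e+01, -1.08334243e-04,
        4.03018363e-03,  1.31099773e-05]), 'tool_pos': array([ 277.58971265, -559.13561927,  230.14772783]), 'tool_rot': array([[ 8.95705574e-01,  4.44646890e-01, -8.17278187e-04],
       [ 4.44647618e-01, -8.95703413e-01,  1.97267603e-03],
       [ 1.45105401e-04, -2.13033772e-03, -9.99997720e-01]]), 'wrist_force': array([-1.21465756, -1.26507659,  0.27498961]), 'wrist_torque': array([-0.00775797,  0.0166477 ,  0.00041627]), 'width': 1.001839583768215}
```

View pics/top0.png

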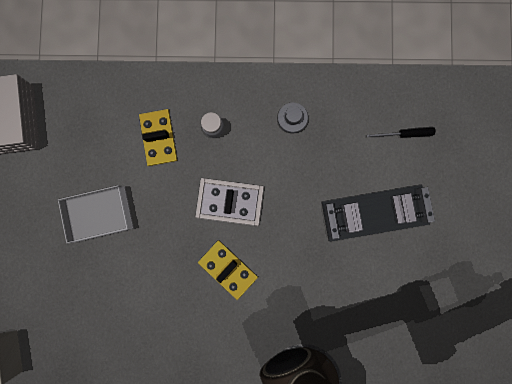

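View pics/side0.png

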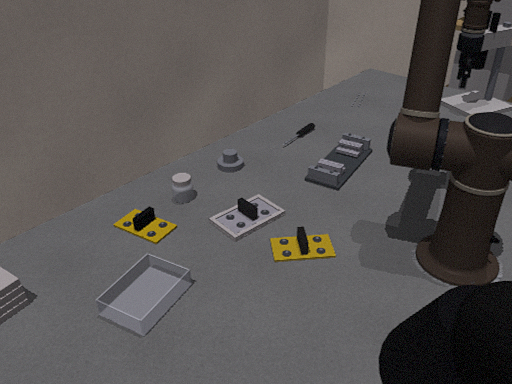

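Candidates for the plate in the top view are the grey one in the white tray at (230,202), a yellow look-alike at (157,137) and another at (228,270). I choose (230,202) because it is aluminium and in the tray. The holder is at (377,213). I'll check both in enlarged crops.

Run:
```python
import cv2,numpy as np
im=cv2.imread("pics/top0.png")
a=cv2.resize(im[170:235,185:275],None,fx=8,fy=8,interpolation=cv2.INTER_CUBIC)
b=cv2.resize(im[180:245,315:440],None,fx=6.4,fy=6.4,interpolation=cv2.INTER_CUBIC)
cv2.imwrite("pics/c_plate.png",a);cv2.imwrite("pics/c_hold.png",b)
```

```text
(no output)
```

View pics/c_plate.png

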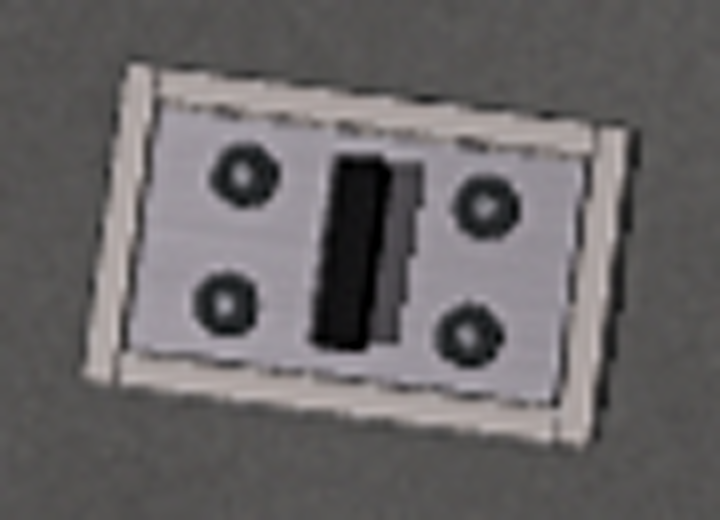

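View pics/c_hold.png

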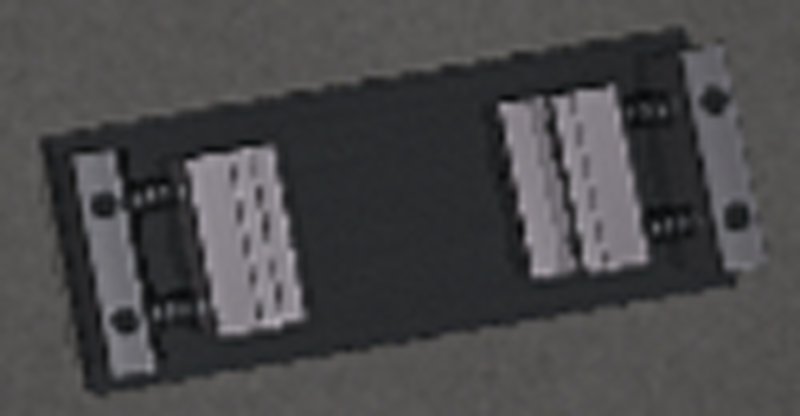

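```bash
cat > h.py <<'E'
import numpy as np
from workcell import ctrl
from scipy.optimize import least_squares
def proj(P,cp,fish=False):
    R=np.array(cp['attitude']);c=(np.asarray(P,float)-cp['position'])@R
    x,y,z=c[:,0],-c[:,1],-c[:,2]
    if fish:
        r=np.hypot(x,y);th=np.arctan2(r,z);k=th/r;return np.c_[cp['cx']+cp['fx']*k*x,cp['cy']+cp['fy']*k*y]
    return np.c_[cp['cx']+cp['fx']*x/z,cp['cy']+cp['fy']*y/z]
def place(p,L):
    L=np.asarray(L,float);c,s=np.cos(p[2]),np.sin(p[2])
    return np.c_[p[0]+c*L[:,0]-s*L[:,1],p[1]+s*L[:,0]+c*L[:,1],L[:,2]]
def fit(views,p0,fishes=None):
    # views: list of (cp,L,px,fish)
    f=lambda p:np.concatenate([(proj(place(p,L),cp,fi)-px).ravel() for cp,L,px,fi in views])
    r=least_squares(f,p0,x_scale=[10,10,.1],loss='soft_l1');return r.x,f(r.x).reshape(-1,2)
E
python3 - <<'E'
from h import *
cp=ctrl.camera_params("top")
u=lambda a,s,x,y:(np.array(a,float)+.5)/s-.5+[x,y]
tp=u([(135,65),(632,130),(590,445),(85,378)],8,185,170)
# image right=-y world, image up=+x
L=[(59,94,16),(59,-94,16),(-59,-94,16),(-59,94,16)]
p,r=fit([(cp,L,tp,False)],[500,200,0]);print("tray",p,r.round(1).tolist())
gp=u([(333,155),(388,158),(368,350),(310,345)],8,185,170)
L=[(35,9,54),(35,-9,54),(-35,-9,54),(-35,9,54)]
p,r=fit([(cp,L,gp,False)],[500,200,0]);print("grip",p,r.round(1).tolist())
hp=u([(42,138),(685,30),(92,392),(185,160),(218,335),(617,86),(648,262),(552,97),(587,272)],6.4,315,180)
L=[(60,150,12),(60,-150,12),(-60,150,12),(40,97,50),(-40,97,50),(40,-97,50),(-40,-97,50),(40,-68,50),(-40,-68,50)]
p,r=fit([(cp,L,hp,False)],[450,-200,0.1]);print("hold",p,r.round(1).tolist())
E
python3 - <<'E'
import cv2
im=cv2.imread("pics/side0.png")
cv2.imwrite("pics/s_plate.png",cv2.resize(im[185:245,200:295],None,fx=8,fy=8,interpolation=cv2.INTER_CUBIC))
cv2.imwrite("pics/s_hold.png",cv2.resize(im[125:195,295:385],None,fx=8,fy=8,interpolation=cv2.INTER_CUBIC))
E
```

```text
tray [ 5.20529748e+02  2.23182636e+02 -1.17255750e-01] [[-0.5, -0.4], [0.3, -0.1], [0.2, 0.3], [-0.0, 0.1]]
grip [ 5.20106940e+02  2.23837712e+02 -8.84912489e-02] [[0.3, -0.5], [-0.3, -0.2], [-0.5, 0.3], [0.5, 0.3]]
hold [ 4.94810655e+02 -2.06351558e+02  1.83693248e-01] [[0.4, -0.3], [0.1, -0.3], [-0.2, 0.4], [-0.0, -0.3], [-0.0, 0.2], [-0.3, -0.1], [0.4, 0.2], [-0.2, -0.1], [-0.2, 0.4]]
```

View pics/s_plate.png

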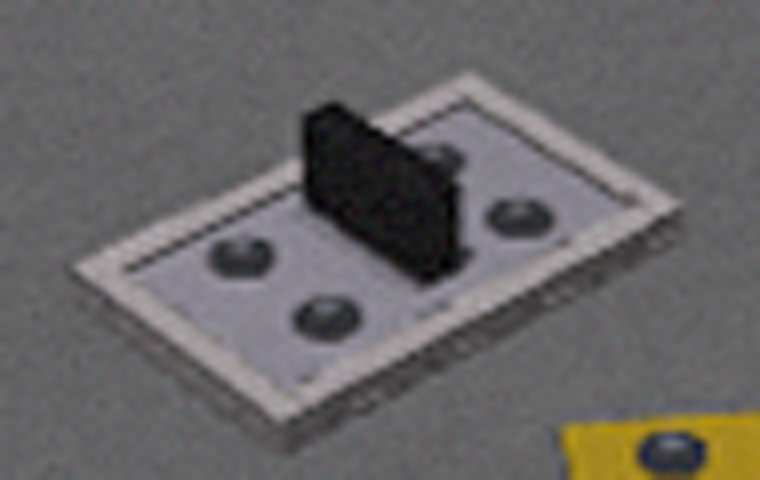

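View pics/s_hold.png

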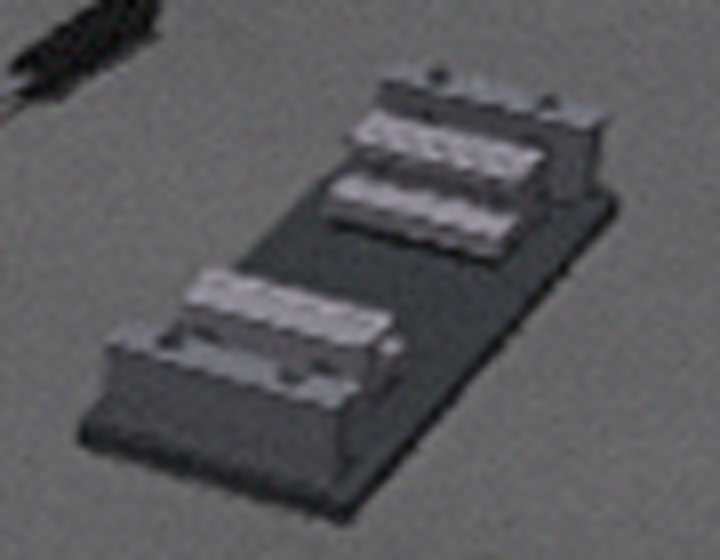

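Run:
```python
from h import *
cp=ctrl.camera_params("top");cs=ctrl.camera_params("side")
u=lambda a,s,x,y:(np.array(a,float)+.5)/s-.5+[x,y]
tp=u([(135,65),(632,130),(590,445),(85,378)],8,185,170)
L=[(59,94,16),(59,-94,16),(-59,-94,16),(-59,94,16)]
sp=u([(75,268),(470,70),(683,205),(285,428)],8,200,185)
V=[(cp,L,tp,False)];S=[(cs,L,sp,False)]
for v in(V,S,V+S):
  p,r=fit(v,[500,200,0]);print("tray",p.round(3),r.round(1).tolist())
hp=u([(42,138),(685,30),(92,392),(185,160),(218,335),(617,86),(648,262),(552,97),(587,272)],6.4,315,180)
L=[(60,150,12),(60,-150,12),(-60,150,12),(40,97,50),(-40,97,50),(40,-97,50),(-40,-97,50),(40,-68,50),(-40,-68,50)]
L2=[(40,97,50),(40,68,50),(-40,68,50),(40,-97,50),(40,-68,50),(-40,-97,50),(-40,-68,50)]
sp=u([(182,298),(210,268),(393,315),(375,112),(350,142),(545,152),(525,180)],8,295,125)
V=[(cp,L,hp,False)];S=[(cs,L2,sp,False)]
for v in(V,S,V+S):
  p,r=fit(v,[450,-200,.1]);print("hold",p.round(3),r.round(1).tolist())
o=ctrl.get_obs();print(o['tool_pos'],np.array(o['tool_rot']).round(3))
```

```text
tray [ 5.20530e+02  2.23183e+02 -1.17000e-01] [[-0.5, -0.4], [0.3, -0.1], [0.2, 0.3], [-0.0, 0.1]]
tray [ 5.17454e+02  2.27585e+02 -1.04000e-01] [[-0.2, 0.2], [-0.1, 0.3], [0.3, 0.0], [-0.0, -0.5]]
tray [ 5.20006e+02  2.24423e+02 -1.11000e-01] [[-1.1, -0.0], [-0.2, -0.1], [-0.1, 0.3], [-0.3, 0.5], [0.0, -0.8], [0.2, -0.3], [0.4, -0.6], [-0.2, -1.5]]
hold [ 4.94811e+02 -2.06352e+02  1.84000e-01] [[0.4, -0.3], [0.1, -0.3], [-0.2, 0.4], [-0.0, -0.3], [-0.0, 0.2], [-0.3, -0.1], [0.4, 0.2], [-0.2, -0.1], [-0.2, 0.4]]
hold [ 4.93112e+02 -2.03378e+02  1.82000e-01] [[-0.1, -0.1], [0.3, -0.1], [0.1, 0.3], [0.0, -0.1], [-0.2, -0.6], [0.3, 0.3], [-0.4, 0.2]]
hold [ 4.94652e+02 -2.06015e+02  1.83000e-01] [[0.3, -0.3], [0.1, -0.3], [-0.3, 0.4], [-0.1, -0.3], [-0.2, 0.3], [-0.4, -0.1], [0.2, 0.3], [-0.3, -0.1], [-0.3, 0.4], [0.1, -0.5], [0.4, -0.5], [0.1, -0.1], [0.1, -0.5], [-0.2, -1.0], [0.3, -0.1], [-0.4, -0.3]]
[ 277.58971265 -559.13561927  230.14772783] [[ 0.896  0.445 -0.001]
 [ 0.445 -0.896  0.002]
 [ 0.    -0.002 -1.   ]]
```

The crops confirm the choice: a grey plate with a black bar grip, lying in the white tray. Tray corners are around (202,178) to (264,186) in the top view. I'll turn the tool 32.6° first, then move over to the tray.

```bash
cat >> h.py <<'E'
from scipy.spatial.transform import Rotation as Ro
def go(pos,yaw_deg,tilt_deg=0):
    """report slide/rot in tool axes to bring TCP to pos, tool x at yaw_deg, down; tilt about tool x"""
    o=ctrl.get_obs();R=np.array(o['tool_rot'])
    a=np.radians(yaw_deg);T=np.array([[np.cos(a),np.sin(a),0],[np.sin(a),-np.cos(a),0],[0,0,-1.]])@Ro.from_euler('x',tilt_deg,degrees=True).as_matrix()
    print('t',round(o['t'],2),'pos',o['tool_pos'].round(1),'F',o['wrist_force'].round(1),'w',round(o['width'],3))
    print('slide(now axes)',(R.T@(np.array(pos)-o['tool_pos'])).round(1),'rotvec',np.degrees(Ro.from_matrix(R.T@T).as_rotvec()).round(2),'slide(after turn)',(T.T@(np.array(pos)-o['tool_pos'])).round(1))
E
python3 -m crank '{"rot":[[0,0,8.2],[0,0,8.2],[0,0,8.2],[0,0,8],[0,0,0],[0,0,0],[0,0,0],[0,0,0],[0,0,0],[0,0,0],[0,0,0],[0,0,0]],"slide":[[0,0,0],[0,0,0],[0,0,0],[0,0,0],[5,-25,0],[10,-50,0],[10,-50,0],[10,-50,0],[10,-50,0],[10,-50,0],[10,-50,0],[10,-50,0]],"hand":[-1,-1,-1,-1,-1,-1,-1,-1,-1,-1,-1,-1]}' 80
python3 -c "
from h import *
go([520,224,130],-6.2)"
```

```text
t: 1.6
tool_pos: [393.0, -193.4, 231.0]
tool_rot: [[0.994, -0.108, -0.0], [-0.108, -0.994, 0.0], [-0.0, -0.0, -1.0]]
wrist_force: [-0.1, 0.3, -0.1]
width: 0.999
t 1.6 pos [ 393.  -193.4  231. ] F [-0.1  0.3 -0.1] w 0.999
slide(now axes) [  81.1 -428.7  101.1] rotvec [-0.01  0.   -0.02] slide(after turn) [  81.2 -428.7  101. ]
```

```bash
python3 - <<'E'
from workcell import ctrl
import cv2,pickle
cp=ctrl.camera_params("wrist");im=ctrl.get_image("wrist");pickle.dump(cp,open("w1.pkl","wb"));print(cp)
cv2.imwrite("pics/w1.png",im[:,:,::-1])
E
python3 -m crank '{"rot":[[0,0,0],[0,0,0],[0,0,0],[0,0,0],[0,0,0],[0,0,0],[0,0,0],[0,0,0],[0,0,0],[0,0,0]],"slide":[[9,-45,0],[9,-48,0],[9,-48,0],[9,-48,10],[9,-48,15],[9,-48,15],[9,-48,15],[9,-48,15],[9,-48,15],[0,0,15]],"hand":[-1,-1,-1,-1,-1,-1,-1,-1,-1,-1]}'
python3 - <<'E'
from h import *
import cv2,pickle
go([520,224,130],-6.2)
cp=ctrl.camera_params("wrist");im=ctrl.get_image("wrist");pickle.dump(cp,open("w2.pkl","wb"))
cv2.imwrite("pics/w2.png",im[:,:,::-1])
E
```

```text
{'fx': 297.3186396354542, 'fy': 297.3186396354542, 'cx': 255.84435684464637, 'cy': 187.07500424865776, 'position': array([ 470.24260938, -200.99039503,  373.38492045]), 'attitude': array([[-1.07620824e-01,  9.47081298e-01,  3.02414903e-01],
       [-9.94191723e-01, -1.02288661e-01, -3.34641388e-02],
       [-7.59644517e-04, -3.04259832e-01,  9.52588777e-01]])}
t: 2.9
tool_pos: [520.6, 225.4, 130.6]
tool_rot: [[0.995, -0.104, 0.001], [-0.104, -0.995, 0.001], [0.001, -0.001, -1.0]]
wrist_force: [-1.1, -0.1, 0.1]
width: 1.002
t 2.9 pos [520.6 225.4 130.6] F [-1.1 -0.1  0.1] w 1.002
slide(now axes) [-0.5  1.4  0.6] rotvec [-0.06 -0.05  0.22] slide(after turn) [-0.5  1.4  0.6]
```

View pics/w1.png

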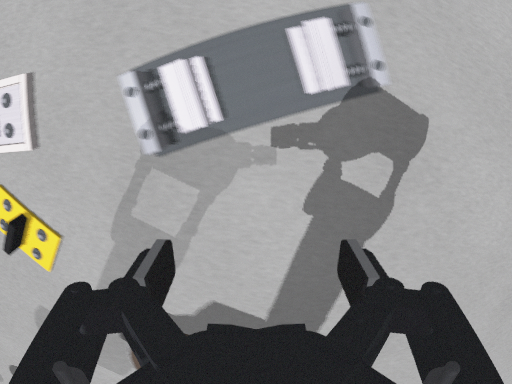

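View pics/w2.png

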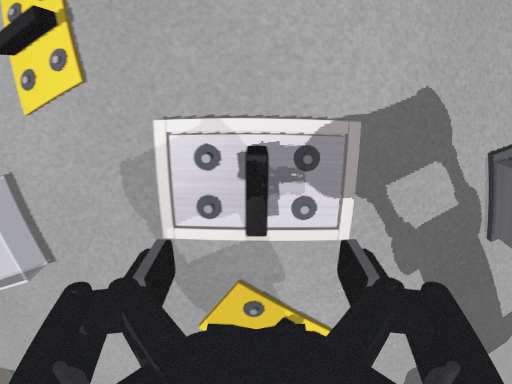

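Run:
```python
import cv2
im=cv2.imread("pics/w1.png");cv2.imwrite("pics/w1c.png",cv2.resize(im[0:165,110:400],None,fx=2.7,fy=2.7,interpolation=cv2.INTER_CUBIC))
im=cv2.imread("pics/w2.png");cv2.imwrite("pics/w2c.png",cv2.resize(im[110:250,145:370],None,fx=3.5,fy=3.5,interpolation=cv2.INTER_CUBIC))
```

```text
(no output)
```

View pics/w1c.png

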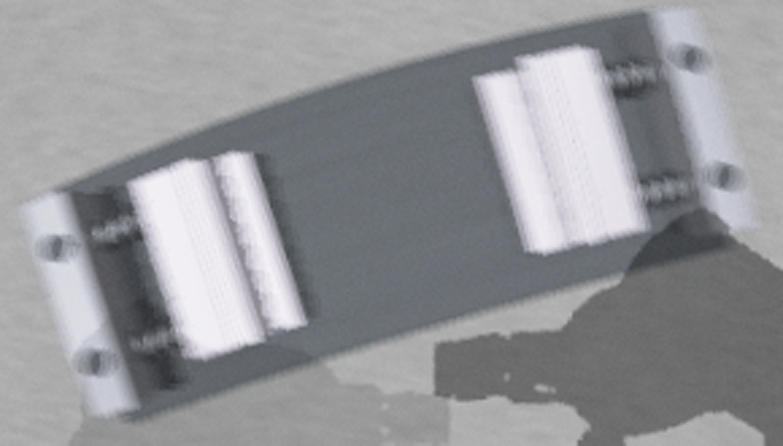

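View pics/w2c.png

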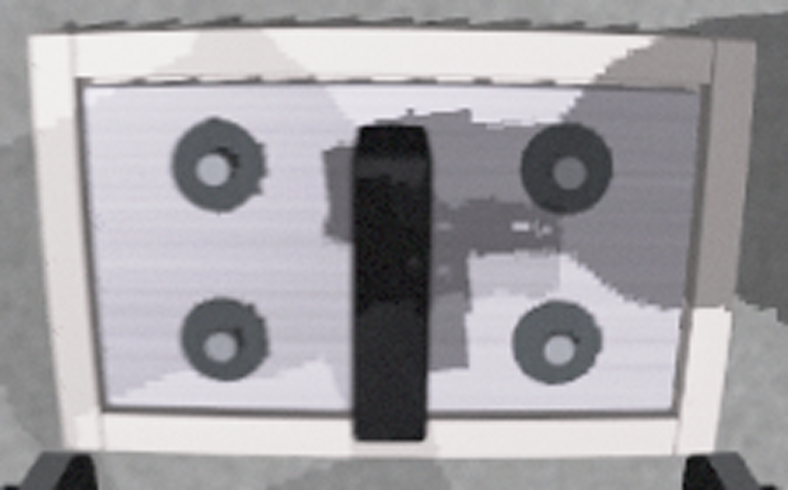

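Run:
```python
from h import *
import pickle
u=lambda a,s,x,y:(np.array(a,float)+.5)/s-.5+[x,y]
w1=pickle.load(open("w1.pkl","rb"));w2=pickle.load(open("w2.pkl","rb"))
g=u([(357,157),(429,158),(426,440),(354,440)],3.5,145,110)
L=[(35,9,54),(35,-9,54),(-35,-9,54),(-35,9,54)]
p,r=fit([(w2,L,g,True)],[520,224,-.1]);print("bar",p.round(3),r.round(1).tolist())
g=u([(28,35),(757,42),(713,455),(66,452)],3.5,145,110)
L=[(59,94,16),(59,-94,16),(-59,-94,16),(-59,94,16)]
p,r=fit([(w2,L,g,True)],[520,224,-.1]);print("tray",p.round(3),r.round(1).tolist())
g=u([(82,85),(701,86),(674,413),(103,410)],3.5,145,110)
L=[(45,80,14),(45,-80,14),(-45,-80,14),(-45,80,14)]
p,r=fit([(w2,L,g,True)],[520,224,-.1]);print("plate",p.round(3),r.round(1).tolist())
g=u([(130,183),(195,360),(517,60),(602,45),(650,233),(592,243)],2.7,110,0)
L=[(40,97,50),(-40,97,50),(40,-68,50),(40,-97,50),(-40,-97,50),(-40,-68,50)]
p,r=fit([(w1,L,g,True)],[494,-206,.18]);print("hold",p.round(3),r.round(1).tolist())
```

```text
bar [ 5.19837e+02  2.25905e+02 -1.14000e-01] [[-1.6, -1.0], [1.8, -1.1], [0.6, 2.2], [-0.6, 2.0]]
tray [ 5.19971e+02  2.25937e+02 -1.11000e-01] [[-0.7, 0.1], [0.8, -0.3], [0.8, 0.5], [-0.9, 0.0]]
plate [ 5.20198e+02  2.26234e+02 -1.08000e-01] [[-0.6, 0.4], [0.2, 1.0], [-0.2, -0.9], [0.6, -0.9]]
hold [ 4.95478e+02 -2.02874e+02  1.85000e-01] [[2.5, -0.7], [0.3, 0.7], [4.0, -0.2], [-2.6, 0.1], [-0.4, -1.1], [-3.2, 1.2]]
```

```bash
python3 -m crank '{"rot":[[0,0,0.3],[0,0,0],[0,0,0],[0,0,0],[0,0,0],[0,0,0],[0,0,0]],"slide":[[-0.5,0,0],[0,0,20],[0,0,30],[0,0,30],[0,0,20],[0,0,8],[0,0,0]],"hand":[0,0,0,0,0,0,0]}' 80
python3 -c "
from h import *
go([520,225.5,20],-6.3)"
```

```text
t: 3.82
tool_pos: [519.4, 222.4, 23.4]
tool_rot: [[0.994, -0.114, -0.0], [-0.114, -0.994, -0.0], [-0.0, 0.0, -1.0]]
wrist_force: [0.0, -0.2, 0.2]
width: 0.504
t 3.83 pos [519.4 222.4  23.4] F [ 0.  -0.2  0.2] w 0.504
slide(now axes) [ 0.2 -3.2  3.4] rotvec [ 0.    0.   -0.23] slide(after turn) [ 0.2 -3.2  3.4]
```

```bash
python3 -m crank '{"rot":[[0,0,0],[0,0,0],[0,0,0],[0,0,0],[0,0,0]],"slide":[[0,-3,2.5],[0,0,0],[0,0,0],[0,0,0],[0,0,0]],"hand":[0,1,1,1,1]}' 80
python3 -c "
from h import *
go([520,225.5,20],-6.3)"
```

```text
t: 4.45
tool_pos: [520.3, 226.0, 21.7]
tool_rot: [[0.994, -0.113, 0.001], [-0.113, -0.994, 0.001], [0.001, -0.001, -1.0]]
wrist_force: [0.6, 0.7, 6.6]
width: 0.199
t 4.45 pos [520.3 226.   21.7] F [0.6 0.7 6.6] w 0.199
slide(now axes) [-0.3  0.6  1.7] rotvec [-0.04 -0.07 -0.18] slide(after turn) [-0.3  0.6  1.7]
```

```bash
python3 -m crank '{"rot":[[0,0,0],[0,0,0],[0,0,0],[0,0,0],[0,0,0],[0,0,0],[0,0,0]],"slide":[[0,0,-3],[0,0,-5],[0,0,-10],[0,0,-15],[0,0,-25],[0,0,-25],[0,0,-25]],"hand":[1,1,1,1,1,1,1]}' 80
python3 - <<'E'
from h import *
import cv2,pickle
go([495,-205,130],10.5)
cp=ctrl.camera_params("wrist");im=ctrl.get_image("wrist");pickle.dump(cp,open("w3.pkl","wb"))
cv2.imwrite("pics/w3.png",im[:,:,::-1]);cv2.imwrite("pics/s3.png",ctrl.get_image("side")[:,:,::-1])
E
```

```text
t: 5.32
tool_pos: [519.6, 225.7, 130.5]
tool_rot: [[0.994, -0.113, 0.0], [-0.113, -0.994, 0.0], [0.0, -0.0, -1.0]]
wrist_force: [0.5, -0.0, -2.2]
width: 0.199
t 5.33 pos [519.6 225.7 130.5] F [ 0.5 -0.  -2.2] w 0.199
slide(now axes) [2.440e+01 4.307e+02 4.000e-01] rotvec [-1.0e-02 -3.0e-02 -1.7e+01] slide(after turn) [-102.6  419.     0.5]
```

View pics/w3.png

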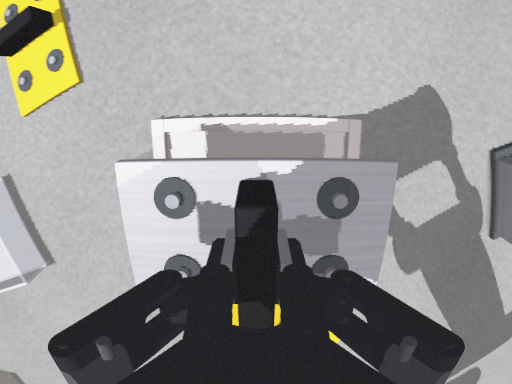

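View pics/s3.png

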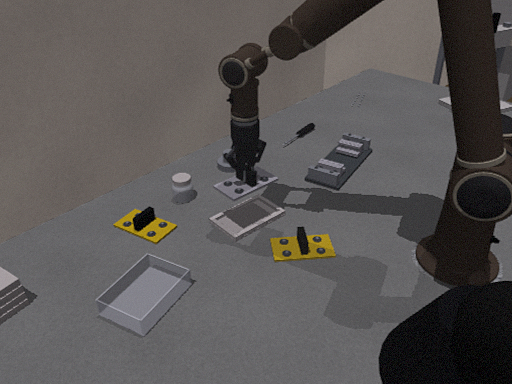

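```bash
python3 -m crank '{"rot":[[0,0,-5],[0,0,-7],[0,0,-5],[0,0,0],[0,0,0],[0,0,0],[0,0,0],[0,0,0],[0,0,0],[0,0,0],[0,0,0],[0,0,0]],"slide":[[0,0,-10],[0,0,-10],[0,0,0],[-10,25,0],[-15,50,0],[-15,55,0],[-15,55,0],[-15,55,0],[-15,55,0],[-15,55,0],[-15,45,0],[-10,20,0]],"hand":[1,1,1,1,1,1,1,1,1,1,1,1]}' 80
python3 - <<'E'
from h import *
go([480,-205,150],10.5)
E
```

```text
t: 6.92
tool_pos: [471.6, -207.6, 148.4]
tool_rot: [[0.984, 0.18, -0.0], [0.18, -0.984, -0.0], [-0.0, 0.0, -1.0]]
wrist_force: [-0.1, 1.0, -3.2]
width: 0.201
t 6.92 pos [ 471.6 -207.6  148.4] F [-0.1  1.  -3.2] w 0.201
slide(now axes) [ 8.8 -1.  -1.6] rotvec [ 0.02  0.02 -0.15] slide(after turn) [ 8.8 -1.  -1.6]
```

```bash
python3 -m crank '{"rot":[[0,0,0],[0,0,0],[0,0,0],[0,0,0]],"slide":[[-40,0,0],[-40,0,0],[0,0,0],[0,0,0]],"hand":[1,1,1,1]}' 80
python3 - <<'E'
from h import *
import cv2,pickle
go([480,-205,150],10.5)
cp=ctrl.camera_params("wrist");im=ctrl.get_image("wrist");pickle.dump(cp,open("w4.pkl","wb"))
cv2.imwrite("pics/w4.png",cv2.resize(im[:,:,::-1][30:330],None,fx=1.56,fy=1.56,interpolation=cv2.INTER_CUBIC))
E
```

```text
t: 7.42
tool_pos: [394.1, -219.9, 148.8]
tool_rot: [[0.983, 0.182, 0.001], [0.182, -0.983, -0.0], [0.001, 0.0, -1.0]]
wrist_force: [-0.7, -0.2, -3.2]
width: 0.198
t 7.42 pos [ 394.1 -219.9  148.8] F [-0.7 -0.2 -3.2] w 0.198
slide(now axes) [87.1  1.  -1.1] rotvec [ 0.03 -0.06 -0.04] slide(after turn) [87.1  1.  -1.2]
```

View pics/w4.png

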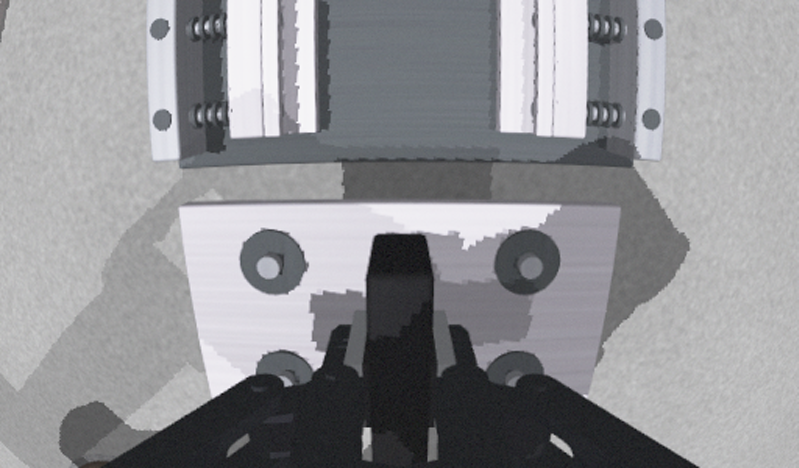

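Run:
```python
from h import *
import pickle
w=pickle.load(open("w4.pkl","rb"))
u=lambda a:(np.array(a,float)+.5)/1.56-.5+[0,30]
g=u([(229,138),(280,136),(537,135),(588,137),(182,167),(632,166)])
L=[(-40,97,50),(-40,68,50),(-40,-68,50),(-40,-97,50),(-60,150,12),(-60,-150,12)]
p,r=fit([(w,L,g,True)],[494,-206,.18]);print("hold",p.round(3),r.round(1).tolist())
# plate height
g=u([(180,207),(621,207)])
o=ctrl.get_obs();R=o['tool_rot']
f=lambda q:(proj([o['tool_pos']+R@[q[0]+45,q[1]-80,q[2]-8],o['tool_pos']+R@[q[0]+45,q[1]+80,q[2]-8]],w,True)-g).ravel()
s=least_squares(f,[0,0,15]);print(s.x,s.fun)
s=least_squares(lambda q:f([0,q[0],q[1]]),[0,15]);print(s.x,s.fun)
```

```text
hold [ 4.95638e+02 -2.05216e+02  1.89000e-01] [[0.3, -0.1], [0.3, -0.6], [0.1, -0.3], [-0.8, 0.0], [-2.5, 1.0], [1.6, 0.6]]
[-1.45855256 -0.63548821 17.73957634] [-0.00157665 -0.05476022 -0.00162166  0.05481213]
[-0.63596694 16.67871447] [-1.08715592 -2.14440984  1.08882838 -2.03179358]
```

```bash
cat >> h.py <<'E'
H=np.array([495.3,-205.4]);HY=0.184;h0=16.5
def corner(Yb,Zb,th,h=h0,X=0.5):
    """target TCP so bottom corner of -y end sits at holder (Yb,Zb) with tilt th deg"""
    t=np.radians(th)
    Y=Yb-h*np.sin(t)+80*np.cos(t);Z=Zb+h*np.cos(t)+80*np.sin(t)
    c,s=np.cos(HY),np.sin(HY)
    go([H[0]+c*X-s*Y,H[1]+s*X+c*Y,Z],np.degrees(HY),th)
def where(th=None,h=h0):
    o=ctrl.get_obs();R=o['tool_rot'];c,s=np.cos(HY),np.sin(HY)
    M=np.array([[c,s,0],[-s,c,0],[0,0,1]]);hb=lambda P:(M@(P-np.r_[H,0])).round(1)
    T=o['tool_pos'];print('t',round(o['t'],2),'corner b',hb(T+R@[0,80,h]),'corner a',hb(T+R@[0,-80,h]),'centre',hb(T+R@[0,0,h]),'F hold',(M@o['wrist_force']).round(1),'tilt',np.degrees(np.arcsin(-R[2,1])).round(2),'w',round(o['width'],3))
E
python3 -c "
from h import *
where();corner(-60,65,12.5)"
```

```text
t 7.47 corner b [-101.7  -75.9  132.6] corner a [-101.6   84.1  132.5] centre [-101.6    4.1  132.5] F hold [ 0.9  0.  -2.7] tilt -0.05 w 0.195
t 7.47 pos [ 394.6 -219.9  149. ] F [ 0.8  0.2 -2.7] w 0.195
slide(now axes) [102.1 -10.5  50.7] rotvec [12.55 -0.08 -0.03] slide(after turn) [102.1   0.8  51.7]
```

```bash
python3 -m crank '{"rot":[[0,0,0],[0,0,0],[0,0,0],[0,0,0],[6.3,0,0],[6.2,0,0],[0,0,0],[0,0,0]],"slide":[[30,-3.5,0],[40,-4,0],[32,-3,16],[0,0,35],[0,0,0],[0,0,0],[0,0,0],[0,0,0]],"hand":[1,1,1,1,1,1,1,1]}' 80
python3 -c "
from h import *
where();corner(-60,34,12.5)"
```

```text
t: 8.48
tool_pos: [492.4, -190.5, 97.5]
tool_rot: [[0.983, 0.179, -0.04], [0.183, -0.96, 0.212], [-0.0, -0.215, -0.977]]
wrist_force: [-0.3, 0.6, -3.7]
width: 0.199
t 8.47 corner b [ -0.2 -59.4  64.2] corner a [-0.1 96.8 98.6] centre [-0.1 18.7 81.4] F hold [-0.1  0.7 -3.7] tilt 12.43 w 0.199
t 8.47 pos [ 492.4 -190.5   97.5] F [-0.3  0.6 -3.7] w 0.199
slide(now axes) [ 0.7  7.1 29.3] rotvec [ 0.07  0.02 -0.01] slide(after turn) [ 0.6  7.1 29.2]
```

```bash
python3 -m crank '{"rot":[[0,0,0],[0,0,0],[0,0,0],[0,0,0]],"slide":[[0.5,3.3,14.6],[0,2.2,9.8],[0,1.1,4.9],[0,0,0]],"hand":[1,1,1,1]}' 80
python3 - <<'E'
from h import *
import cv2
where();corner(-60,30,12.5)
a=ctrl.get_image("side")[:,:,::-1];b=ctrl.get_image("top")[:,:,::-1]
cv2.imwrite("pics/s5.png",cv2.resize(a[110:200,280:400],None,fx=6,fy=6,interpolation=cv2.INTER_CUBIC))
cv2.imwrite("pics/t5.png",cv2.resize(b[170:250,310:445],None,fx=5.5,fy=5.5,interpolation=cv2.INTER_CUBIC))
E
```

```text
t: 8.98
tool_pos: [492.0, -190.4, 67.0]
tool_rot: [[0.983, 0.178, -0.041], [0.182, -0.96, 0.214], [-0.001, -0.217, -0.976]]
wrist_force: [0.1, -0.1, -2.9]
width: 0.201
t 8.97 corner b [ -0.6 -59.1  33.5] corner a [-0.4 97.1 68.3] centre [-0.5 19.  50.9] F hold [ 0.  -0.1 -2.9] tilt 12.56 w 0.201
t 8.97 pos [ 492.  -190.4   67. ] F [ 0.1 -0.1 -2.9] w 0.201
slide(now axes) [1.  1.6 3.3] rotvec [-0.06  0.06 -0.04] slide(after turn) [1.  1.6 3.3]
```

View pics/s5.png

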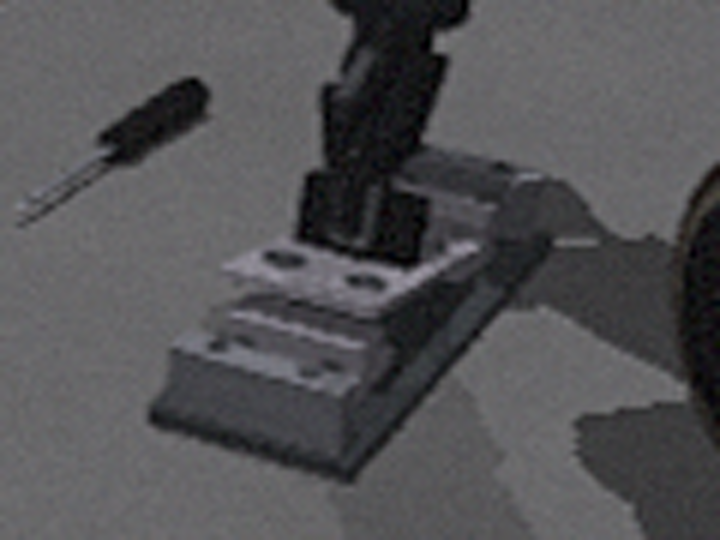

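View pics/t5.png

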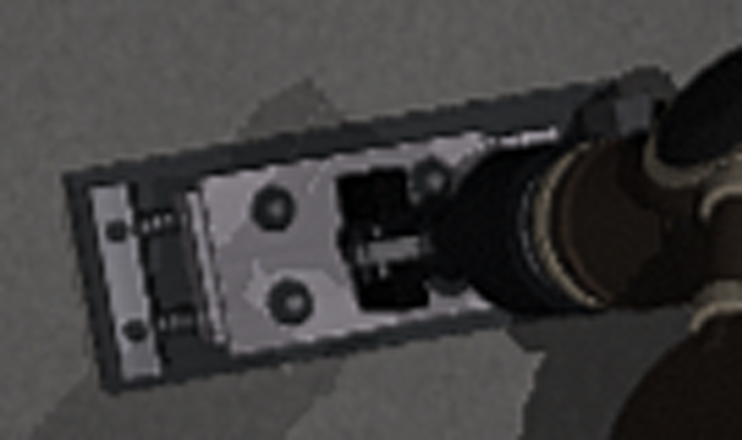

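The plate sits tilted between the jaws with its +y end above jaw a, and it is centred across the width. Next I lower it by feel onto ledge b.

```bash
python3 -m crank '{"rot":[[0,0,0],[0,0,0],[0,0,0]],"slide":[[1,0.4,1.9],[0,0.2,0.9],[0,0,0]],"hand":[1,1,1]}' 80; python3 -c "
from h import *
where()"
python3 -m crank '{"rot":[[0,0,0],[0,0,0]],"slide":[[0,0.2,0.9],[0,0,0]],"hand":[1,1]}' 80; python3 -c "
from h import *
where()"
```

```text
t: 9.45
tool_pos: [493.6, -190.7, 64.9]
tool_rot: [[0.983, 0.178, -0.039], [0.182, -0.96, 0.213], [0.0, -0.216, -0.976]]
wrist_force: [0.2, -0.5, -2.6]
width: 0.196
t 9.45 corner b [  0.9 -59.7  31.5] corner a [ 1.1 96.5 66.1] centre [ 1.  18.4 48.8] F hold [ 0.1 -0.5 -2.6] tilt 12.5 w 0.196
t: 9.7
tool_pos: [493.5, -190.6, 63.9]
tool_rot: [[0.983, 0.178, -0.04], [0.182, -0.96, 0.213], [-0.0, -0.217, -0.976]]
wrist_force: [-0.7, 0.1, -3.0]
width: 0.198
t 9.7 corner b [  0.9 -59.7  30.5] corner a [ 1.  96.5 65.1] centre [ 0.9 18.4 47.8] F hold [-0.6  0.2 -3. ] tilt 12.51 w 0.198
```

```bash
for i in 1 2 ; do :; done
python3 -m crank '{"rot":[[0,0,0],[0,0,0]],"slide":[[0,0.2,0.9],[0,0,0]],"hand":[1,1]}' 80; python3 -c "
from h import *
where()"
```

```text
t: 9.95
tool_pos: [493.5, -190.6, 62.9]
tool_rot: [[0.983, 0.178, -0.04], [0.182, -0.96, 0.213], [-0.0, -0.217, -0.976]]
wrist_force: [0.9, -0.1, -2.5]
width: 0.197
t 9.95 corner b [  0.9 -59.6  29.5] corner a [ 1.  96.6 64.2] centre [ 0.9 18.5 46.8] F hold [ 0.9 -0.3 -2.5] tilt 12.51 w 0.197
```

```bash
python3 -m crank '{"rot":[[0,0,0],[0,0,0]],"slide":[[0,0.2,0.5],[0,0,0]],"hand":[1,1]}' 80; python3 -c "
from h import *
where()"
```

```text
t: 10.2
tool_pos: [493.6, -190.7, 62.6]
tool_rot: [[0.983, 0.178, -0.039], [0.182, -0.96, 0.213], [0.0, -0.216, -0.976]]
wrist_force: [0.2, -0.2, -2.4]
width: 0.2
t 10.2 corner b [  1.  -59.8  29.1] corner a [ 1.1 96.4 63.8] centre [ 1.  18.3 46.5] F hold [ 0.1 -0.2 -2.4] tilt 12.5 w 0.2
```

```bash
python3 -m crank '{"rot":[[0,0,0],[0,0,0]],"slide":[[0,0.2,0.7],[0,0,0]],"hand":[1,1]}' 80; python3 -c "
from h import *
where()"
```

```text
t: 10.45
tool_pos: [493.7, -190.7, 62.3]
tool_rot: [[0.983, 0.178, -0.039], [0.182, -0.96, 0.213], [0.0, -0.217, -0.976]]
wrist_force: [-1.1, 0.9, 2.7]
width: 0.196
t 10.45 corner b [  1.1 -59.7  28.9] corner a [ 1.2 96.5 63.6] centre [ 1.1 18.4 46.2] F hold [-0.9  1.1  2.7] tilt 12.52 w 0.196
```

```bash
python3 -m crank '{"rot":[[0,0,0],[0,0,0]],"slide":[[0,0.2,0.7],[0,0,0]],"hand":[1,1]}' 80; python3 -c "
from h import *
where()"
```

```text
t: 10.7
tool_pos: [493.8, -191.0, 62.1]
tool_rot: [[0.983, 0.178, -0.039], [0.182, -0.96, 0.213], [0.0, -0.216, -0.976]]
wrist_force: [-2.4, 1.9, 6.6]
width: 0.199
t 10.7 corner b [  1.1 -60.1  28.7] corner a [ 1.2 96.1 63.3] centre [ 1.2 18.  46. ] F hold [-2.   2.3  6.6] tilt 12.49 w 0.199
```

```bash
sed -i 's/h0=16.5/h0=15.5/' h.py
python3 -m crank '{"rot":[[0,0,0],[0,0,0],[0,0,0],[0,0,0]],"slide":[[0,-0.4,-1.7],[0,4.9,-1.1],[0,4.9,-1.1],[0,0,0]],"hand":[1,1,1,1]}' 100; python3 -c "
from h import *
where()"
```

```text
t: 11.2
tool_pos: [495.7, -201.5, 62.5]
tool_rot: [[0.983, 0.178, -0.039], [0.182, -0.96, 0.212], [0.0, -0.215, -0.977]]
wrist_force: [0.1, -0.7, -2.1]
width: 0.196
t 11.2 corner b [  1.  -71.1  30.1] corner a [ 1.2 85.2 64.6] centre [ 1.1  7.1 47.4] F hold [-0.  -0.7 -2.1] tilt 12.44 w 0.196
```

```bash
python3 -m crank '{"rot":[[0,0,0],[0,0,0],[0,0,0],[0,0,0]],"slide":[[0,3.9,-0.9],[0,3.9,-0.9],[0,3.9,-0.9],[0,0,0]],"hand":[1,1,1,1]}' 100
python3 - <<'E'
from h import *
import cv2
where()
a=ctrl.get_image("side")[:,:,::-1];b=ctrl.get_image("top")[:,:,::-1]
a=cv2.resize(a[110:200,290:390],None,fx=4,fy=6,interpolation=cv2.INTER_CUBIC)[:,:400]
b=cv2.resize(b[170:250,310:410],None,fx=4,fy=4,interpolation=cv2.INTER_CUBIC)
import numpy as np
c=np.zeros((540,800,3),np.uint8);c[:,:400]=a;c[:320,400:]=b
cv2.imwrite("pics/st6.png",c)
E
```

```text
t: 11.7
tool_pos: [497.3, -211.9, 62.8]
tool_rot: [[0.983, 0.178, -0.04], [0.182, -0.96, 0.214], [-0.001, -0.218, -0.976]]
wrist_force: [-0.3, 4.2, -1.7]
width: 0.197
t 11.7 corner b [  0.7 -81.4  30.2] corner a [ 0.8 74.7 65.1] centre [ 0.8 -3.4 47.6] F hold [ 0.4  4.2 -1.7] tilt 12.6 w 0.197
```

View pics/st6.png

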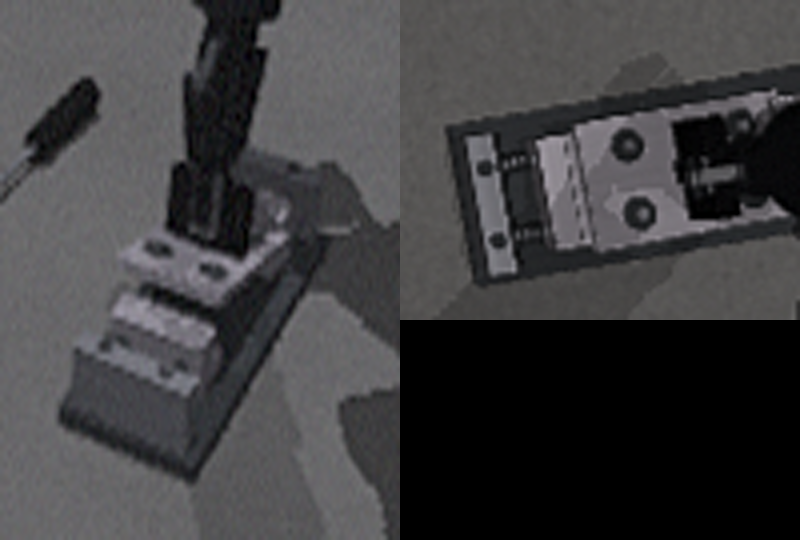

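The force on the plate is 4.2 N, so jaw b is out about 6 mm, which agrees with the pose. I'll push 14 mm further.

```bash
python3 -m crank '{"rot":[[0,0,0],[0,0,0],[0,0,0],[0,0,0],[0,0,0]],"slide":[[0,3.9,-0.9],[0,3.9,-0.9],[0,3.9,-0.9],[0,2.5,-0.5],[0,0,0]],"hand":[1,1,1,1,1]}' 100; python3 -c "
from h import *
where()
for th in(8,4,0):
  t=np.radians(th);print(th);corner(-97.8+8*np.sin(t),30.4,th)"
```

```text
t: 12.42
tool_pos: [499.6, -224.4, 63.1]
tool_rot: [[0.983, 0.177, -0.042], [0.182, -0.959, 0.218], [-0.001, -0.222, -0.975]]
wrist_force: [0.1, 8.2, 1.0]
width: 0.198
t 12.43 corner b [  0.7 -94.   30.2] corner a [ 0.8 62.  65.7] centre [  0.8 -16.   47.9] F hold [1.6 8.  1. ] tilt 12.81 w 0.198
8
t 12.43 pos [ 499.6 -224.4   63.1] F [0.1 8.2 1. ] w 0.198
slide(now axes) [-0.3  1.5  6. ] rotvec [-4.81  0.06 -0.06] slide(after turn) [-0.3  1.   6.1]
4
t 12.43 pos [ 499.6 -224.4   63.1] F [0.1 8.2 1. ] w 0.198
slide(now axes) [-0.3  1.7 11.5] rotvec [-8.81  0.06 -0.05] slide(after turn) [-0.3 -0.1 11.6]
0
t 12.43 pos [ 499.6 -224.4   63.1] F [0.1 8.2 1. ] w 0.198
slide(now axes) [-0.2  2.2 17.1] rotvec [-12.81   0.06  -0.05] slide(after turn) [-0.3 -1.6 17.2]
```

```bash
python3 -m crank '{"rot":[[0,0,0],[-2.5,0,0],[-2.3,0,0],[0,0,0]],"slide":[[0,1.2,0],[0,0.3,3],[0,0,3],[0,0,0]],"hand":[1,1,1,1]}' 100
python3 - <<'E'
from h import *
import cv2
where();corner(-97.8,30.4,0)
a=ctrl.get_image("side")[:,:,::-1];b=ctrl.get_image("top")[:,:,::-1]
a=cv2.resize(a[120:190,300:370],None,fx=5.7,fy=7,interpolation=cv2.INTER_CUBIC)[:,:400]
b=cv2.resize(b[180:240,320:380],None,fx=6.6,fy=6.6,interpolation=cv2.INTER_CUBIC)
c=np.zeros((500,800,3),np.uint8);c[:a.shape[0],:a.shape[1]]=a;c[:b.shape[0],400:400+b.shape[1]]=b
cv2.imwrite("pics/st7.png",c)
E
```

```text
t: 12.92
tool_pos: [499.4, -223.6, 56.7]
tool_rot: [[0.983, 0.181, -0.027], [0.183, -0.974, 0.137], [-0.002, -0.139, -0.99]]
wrist_force: [-1.5, 8.6, 1.2]
width: 0.193
t 12.93 corner b [  0.6 -95.7  30.2] corner a [ 0.7 62.7 52.5] centre [  0.6 -16.5  41.3] F hold [0.1 8.8 1.2] tilt 8.01 w 0.193
t 12.93 pos [ 499.4 -223.6   56.7] F [-1.5  8.6  1.2] w 0.193
slide(now axes) [-0.1  0.6 10.8] rotvec [-8.01  0.09 -0.01] slide(after turn) [-0.2 -0.9 10.8]
```

View pics/st7.png

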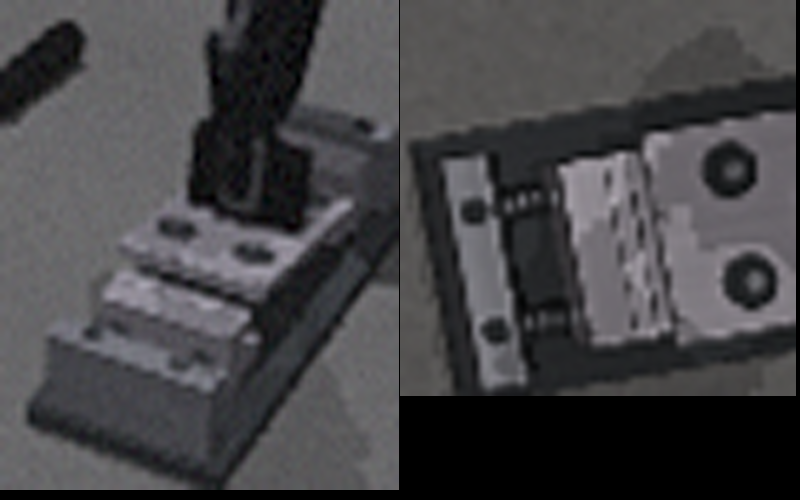

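```bash
python3 -m crank '{"rot":[[0,0,0],[-2,0,0],[-2,0,0],[-2,0,0],[-2,0,0],[0,0,0]],"slide":[[0,0.8,0],[0,-0.1,2.7],[0,-0.1,2.7],[0,-0.1,2.7],[0,-0.1,2.7],[0,0,0]],"hand":[1,1,1,1,1,1]}' 100
python3 - <<'E'
from h import *
import cv2
where()
a=ctrl.get_image("side")[:,:,::-1];b=ctrl.get_image("top")[:,:,::-1]
a=cv2.resize(a[120:190,300:370],None,fx=5.7,fy=7,interpolation=cv2.INTER_CUBIC)[:,:400]
b=cv2.resize(b[180:240,320:380],None,fx=6.6,fy=6.6,interpolation=cv2.INTER_CUBIC)
c=np.zeros((500,800,3),np.uint8);c[:a.shape[0],:a.shape[1]]=a;c[:b.shape[0],400:400+b.shape[1]]=b
cv2.imwrite("pics/st8.png",c)
E
```

```text
t: 13.78
tool_pos: [499.2, -223.6, 45.7]
tool_rot: [[0.983, 0.183, -0.002], [0.183, -0.983, -0.001], [-0.002, 0.001, -1.0]]
wrist_force: [-0.9, 10.4, 1.8]
width: 0.199
t 13.78 corner b [  0.5 -98.6  30.3] corner a [ 0.5 61.4 30.2] centre [  0.5 -18.6  30.2] F hold [ 1.  10.4  1.8] tilt -0.04 w 0.199
```

View pics/st8.png

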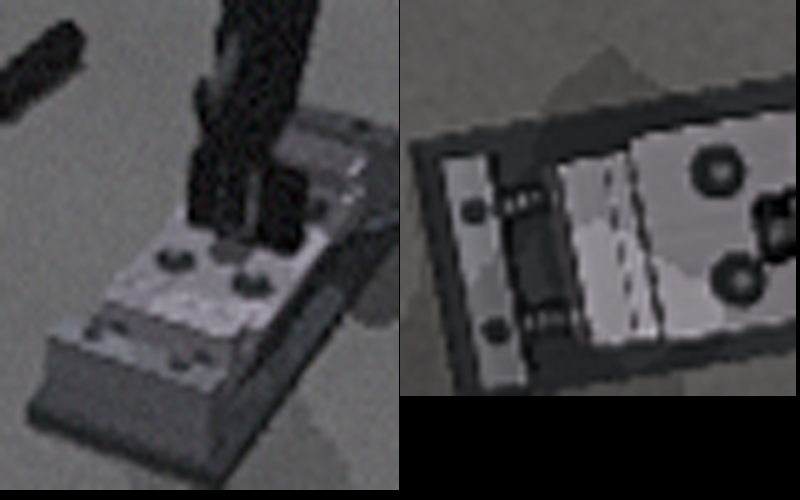

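```bash
python3 -m crank '{"rot":[[0,0,0],[0,0,0],[0,0,0],[0,0,0],[0,0,0]],"slide":[[0,-4,0],[0,-4,0],[0,-4,0],[0,-3.5,0],[0,0,0]],"hand":[1,1,1,1,1]}' 100
python3 - <<'E'
from h import *
import cv2
where()
a=ctrl.get_image("side")[:,:,::-1];b=ctrl.get_image("top")[:,:,::-1]
a=cv2.resize(a[120:190,300:370],None,fx=5.7,fy=7,interpolation=cv2.INTER_CUBIC)[:,:400]
b=cv2.resize(b[180:240,320:380],None,fx=6.6,fy=6.6,interpolation=cv2.INTER_CUBIC)
c=np.zeros((500,800,3),np.uint8);c[:a.shape[0],:a.shape[1]]=a;c[:b.shape[0],400:400+b.shape[1]]=b
cv2.imwrite("pics/st9.png",c)
E
```

```text
t: 14.5
tool_pos: [497.0, -210.8, 45.8]
tool_rot: [[0.983, 0.182, 0.0], [0.182, -0.983, -0.004], [-0.001, 0.004, -1.0]]
wrist_force: [-1.0, 5.6, -0.4]
width: 0.199
t 14.5 corner b [  0.6 -85.7  30.6] corner a [ 0.8 74.3 29.9] centre [ 0.7 -5.7 30.3] F hold [ 0.   5.6 -0.4] tilt -0.24 w 0.199
```

View pics/st9.png

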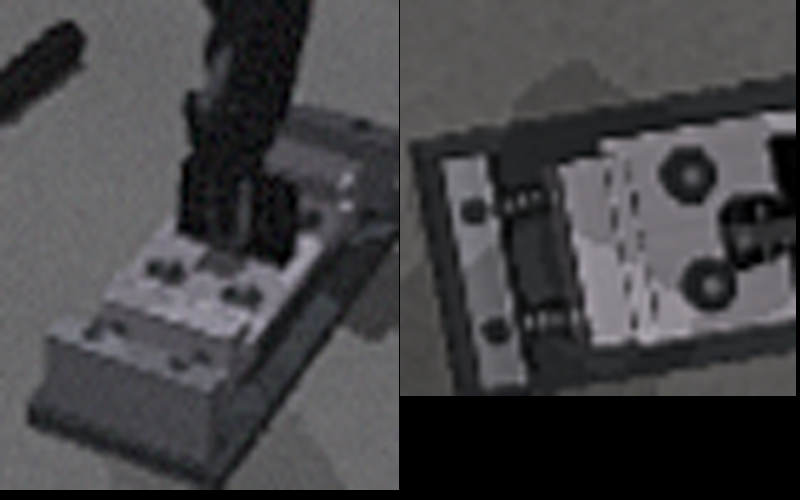

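The plate end at (605,145) has passed under lip a, and the force has dropped to 5.6 N. I let go here.

```bash
python3 -m crank '{"rot":[[0,0,0],[0,0,0],[0,0,0],[0,0,0],[0,0,0],[0,0,0]],"slide":[[0,0,0],[0,0,0],[0,0,0],[0,0,0],[0,0,0],[0,0,0]],"hand":[0.4,0.2,0,0,0,0]}'
python3 - <<'E'
from h import *
import cv2
where()
a=ctrl.get_image("side")[:,:,::-1];b=ctrl.get_image("wrist")[:,:,::-1]
a=cv2.resize(a[120:190,300:370],None,fx=5.7,fy=7,interpolation=cv2.INTER_CUBIC)[:,:400]
b=cv2.resize(b,(400,300))
c=np.zeros((500,800,3),np.uint8);c[:a.shape[0],:a.shape[1]]=a;c[:b.shape[0],400:400+b.shape[1]]=b
cv2.imwrite("pics/st10.png",c)
E
```

```text
t: 15.35
tool_pos: [497.5, -211.5, 45.9]
tool_rot: [[0.983, 0.182, 0.001], [0.182, -0.983, -0.005], [0.0, 0.005, -1.0]]
wrist_force: [-0.1, 0.6, -1.0]
width: 0.504
t 15.35 corner b [  1.  -86.5  30.8] corner a [ 1.1 73.5 30. ] centre [ 1.1 -6.5 30.4] F hold [-0.   0.6 -1. ] tilt -0.31 w 0.504
```

View pics/st10.png

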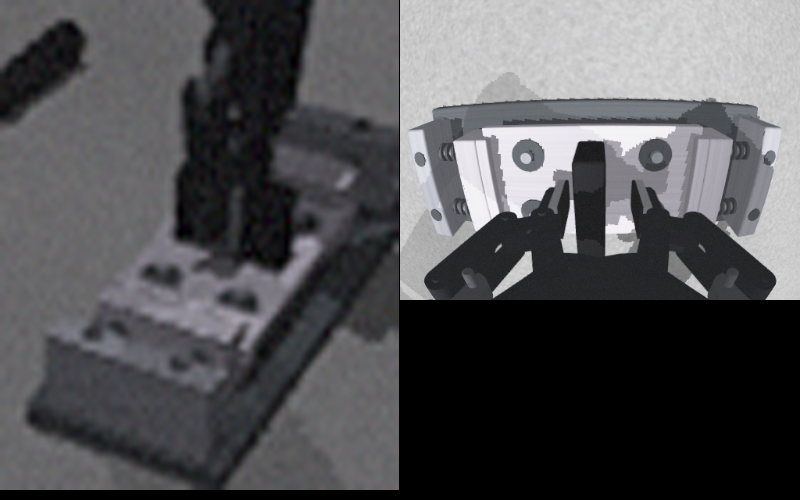

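```bash
python3 -m crank '{"rot":[[0,0,0],[0,0,0],[0,0,0],[0,0,0],[0,0,0],[0,0,0],[0,0,0],[0,0,0],[0,0,0],[0,0,0]],"slide":[[0,-5,0],[0,0,0],[0,0,-10],[0,0,-25],[0,0,-40],[0,0,-40],[-40,0,-20],[-30,0,0],[0,0,0],[0,0,0]],"hand":[0,0,0,0,0,0,0,0,0,0]}'
python3 - <<'E'
from h import *
import cv2,pickle
where()
a=ctrl.get_image("side")[:,:,::-1];cp=ctrl.camera_params("wrist");b=ctrl.get_image("wrist")[:,:,::-1]
pickle.dump(cp,open("w11.pkl","wb"))
cv2.imwrite("pics/s11.png",cv2.resize(a[110:200,290:390],None,fx=6.6,fy=6.6,interpolation=cv2.INTER_CUBIC))
cv2.imwrite("pics/w11.png",cv2.resize(b,None,fx=1.56,fy=1.56))
E
```

```text
t: 16.7
tool_pos: [428.3, -218.7, 181.4]
tool_rot: [[0.983, 0.182, 0.003], [0.182, -0.983, -0.006], [0.002, 0.006, -1.0]]
wrist_force: [-0.6, -0.0, 0.4]
width: 0.503
t 16.7 corner b [-68.4 -81.  166.4] corner a [-68.2  79.  165.4] centre [-68.3  -1.  165.9] F hold [-0.6  0.1  0.4] tilt -0.35 w 0.503
```

View pics/s11.png

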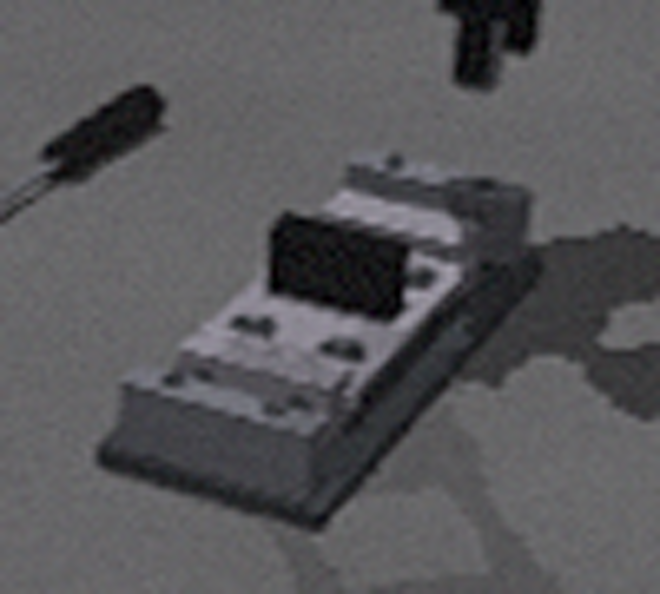

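View pics/w11.png

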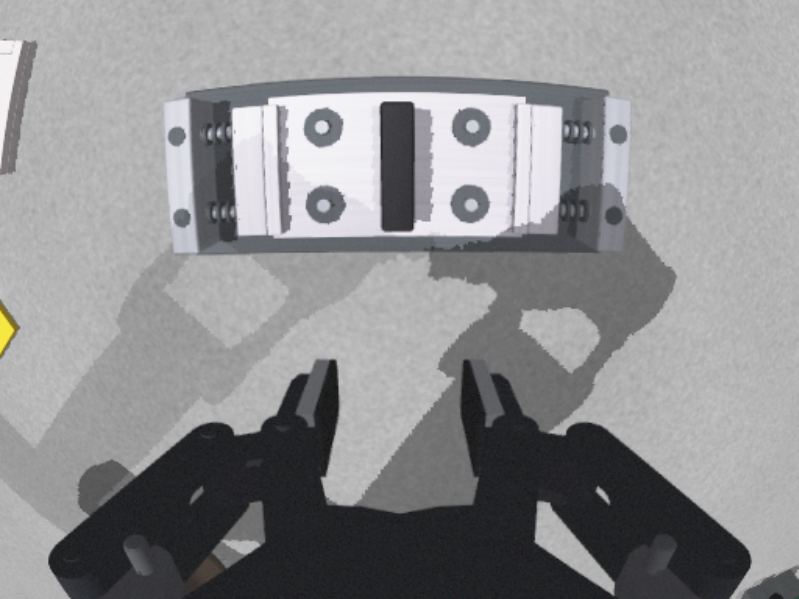

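The final pictures show the plate lying flat. Its edges, at about x 268 and 526, sit under the lips, whose tips are at about 281 and 514. The bar at x 397 is midway between the jaws and centred across their width, and the gripper is clear.

```bash
python3 -c "
from workcell import ctrl
print(ctrl.sign_off())"
```

```text
the job is handed in; nothing more can be done
None
```

The plate is loaded in the sprung holder and the job is handed in at about 16.8 s, well inside the 46 s limit; the hand-in gave no verdict.

- **What I did:** I lifted the grey plate straight up out of the white tray by its bar grip and tilted it about 12.5°. I felt for the -y ledge, then pushed that end under the lip of jaw b. Jaw b went out about 20 mm, with 8 to 10 N on the spring. I lowered the other end past the lip of jaw a and brought the plate back about 13 mm while still gripping it. I let go there so the springs could centre it, then backed the gripper away.
- **Last checks:** In the side and wrist pictures the plate lies flat. The edges measured in the wrist picture put about 8 mm of plate under each lip. It is centred between the jaws within the pixel accuracy, and by the measured pose about 1 mm off mid-width. The wrist force is near zero, so the gripper is touching nothing. I did not touch the yellow look-alikes or the other things on the bench, though I took no final full-scene picture to confirm they are where they were.
- **Disagreements:** The holder's position from the different views differed by about 3 mm. The estimates of how high the gripper sat above the plate's underside differed by about 2 mm. I settled the height by the contact force on the ledge.

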